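# Find the soft spring tongue and send its carriage to the end of the dock

### The arm

A 7-joint arm with a two-finger parallel gripper is mounted at the origin on the work surface. World frame = base frame: x ahead of the robot, y to its left, z up, the work surface at z = 0. Lengths are in mm, angles in rad, forces in N, time in s.
With the tool pointing down it reaches from about 400 to 875 mm from the base axis. Payload 4.4 kg.
Tool frame: the origin (TCP) lies at the very end of the fingers, on their centre line; the grasp point (between the pads) lies 19 mm behind it; z points along the fingers, x is the direction in which the jaws open and shut, and the axes are right-handed (so a half turn about z gives the same grasp; the last joint's range is limited). The gripper opens to 85 mm and grips with 20 to 120 N. Pads are 22 mm wide; open, the fingers measure 114 mm over their backs; the gripper's body (76 mm by 85 mm) begins 54 mm behind the grasp point. The pads swing forward as they close: fully open they stand 13 mm farther back than shut.
Start: joints at [1.117, 0.628, 0.038, 1.517, -0.027, 0.996, -0.02], TCP at [245.827, -601.736, 231.313] pointing down, gripper open.
Joint ranges: [-3.06, 3.06], [-0.37, 2.12], [-1.25, 1.32], [0.18, 2.47], [-1.1, 4.24], [0.23, 1.98], [-2.94, 2.94]. Speed limits (rad/s): [2.57, 2.57, 3.14, 3.14, 3.14, 3.14, 3.14].

### API

Orientations are given as [roll, pitch, yaw] about the fixed x, y, z axes, in that order (R = Rz(yaw) Ry(pitch) Rx(roll)).
In Python, from cell import telemetry, get_image, get_calibration, ctrl gives the robot as it stands. The module is installed in compiled form; this text tells all that it offers.
- The arm moves only by the tool arm_command, never from a script. Its arguments are lists of equal length, an entry for each row: "rot": the turn, a rotation vector about the world's x, y, z in degrees, a list of three; "slide": the shift along the world's x, y, z in mm, a list of three; "gripper": the finger opening in mm, from 0 to 85.4. A call has 1 to 5 rows; each row shifts and turns the pose as measured when the row begins; what a row does not reach is not made up. A row lasts 1/12 s, in which the tool goes at most 41.7 mm and 7.16 degrees, less where a joint would pass 70% of its speed; a pose out of reach is approached as far as the arm can. A call with a gripper value outside its range is refused whole. The fingers move at their own pace and stop on an object; the grip force is fixed at half the most. Time passes only in rows, so rows that do not move let the fingers close. It gives the time, the measured TCP pose, the force and the opening at its end, in the units of the state.
- telemetry.read_state(): the state, without advancing time (a new reading comes with each control period).
- get_image(name): name is "scene" or "side" or "wrist"; returns (picture, depth): 400x640x3 uint8, red, green, blue; 400x640 float32, mm along the optical axis (not along the pixel's ray), 0 where there is no reading.
- get_calibration(name): a dict with "fx", "fy", "cx", "cy" (pixels), "xyz" and "attitude" of the camera in the world. Camera axes: x right, y up, looking along -z (the intrinsics and any distortion apply to the point x, -y, -z); pixel columns grow to the right and rows downward; lengths in mm; the calibration is good to about 2 mm. The wrist camera is an equidistant fisheye: a pixel r from the principal point sees the ray r / f radians off the axis. A picture is of the moment at which its call begins: read the wrist's pose just before it. get_calibration takes no time and is no camera call; for the wrist camera it gives the pose at the moment of the call.
- ctrl.finish_job(): hands the job in, once; it reports no verdict.
The state is a dict: "clock": time; "qpos": joint angles; "qd": joint speeds; "tau": joint torques, N m; "eef_pos": TCP position; "tool_rot": TCP orientation; "force": force on the tool from outside, world axes, zero at the start; "torque": the same for the moment, N m; "width": finger opening in mm.
Only numpy, scipy, OpenCV 4.12 (cv2) and the standard library are available. Lean on these libraries where they do the work, as an engineer would, in place of code of your own. Each camera call takes 0.05 s, during which the arm holds its last target.

### The job

One of the three carriages in the dock has a spring tongue that has gone soft: press the round pads half-way along the tongues straight down, with about 10 N for a second each and never hard, until you have felt the soft one give much more than a sound one. Then push that carriage along the middle of its lane, away from the robot, until it is fully home against the end stop, and draw back. Leave the other two carriages where they stand in their lanes and everything else undisturbed.

Things in the scene. Friction and masses are not known exactly. Their poses are not given: they have to be found in the camera images.
- dock: Fixed dock, 250 mm long (x, along the lanes, away from the robot), 340 wide. Origin on the table, middle lane. Lane centre lines at y = -105, 0, +105 mm; floor z = 6, walls to z = 20, lanes 82 wide, near end open at x = -135. End stop: bar across the far end, near face x = +115, top z = 34. A carriage fully home has its origin at x = +80 mm.
- carriage_a: Loose white plastic carriage in any one of the lanes, 0.25 to 0.5 kg, 84 mm long (x, towards the end stop), 80 wide, 60 high. Origin: on the lane floor, on its centre line, 35 mm short of its far end. Far post carries the tongue. Slides with 2 to 8 N pushed mid-plate; pushed 20 mm or more off-centre it cocks and jams.
- push_a (a point): Centre of the near face of carriage_a's upright push plate (64 mm wide, top 32 mm above the table), 49 mm nearer than the carriage's origin and 19 mm above the table; axes as the carriage.
- pad_a: Round, slightly domed dark press pad half-way along the tongue of carriage_a, 24 mm across. Origin: centre of its underside; its top is 5 mm higher, 66 mm above the table unloaded. Tongue: flat steel strip 62 x 28 x 3 mm, rooted on the far post, free end towards the robot.
- tongue_a (a joint): Downward bend of the tongue of carriage_a, rad: 0 unloaded, 0.40 stop. Pad 32 mm from the root: 0.1 rad is 3.2 mm there. With 10 N on the pad a sound tongue gives about 3 mm (0.10 rad), the soft one about 8 mm (0.25 rad); both spring back. They look alike; one of the three is soft.
- carriage_b: Loose white plastic carriage in any one of the lanes, 0.25 to 0.5 kg, 84 mm long (x, towards the end stop), 80 wide, 60 high. Origin: on the lane floor, on its centre line, 35 mm short of its far end. Far post carries the tongue. Slides with 2 to 8 N pushed mid-plate; pushed 20 mm or more off-centre it cocks and jams.
- push_b (a point): Centre of the near face of carriage_b's upright push plate (64 mm wide, top 32 mm above the table), 49 mm nearer than the carriage's origin and 19 mm above the table; axes as the carriage.
- pad_b: Round, slightly domed dark press pad half-way along the tongue of carriage_b, 24 mm across. Origin: centre of its underside; its top is 5 mm higher, 66 mm above the table unloaded. Tongue: flat steel strip 62 x 28 x 3 mm, rooted on the far post, free end towards the robot.
- tongue_b (a joint): Downward bend of the tongue of carriage_b, rad: 0 unloaded, 0.40 stop. Pad 32 mm from the root: 0.1 rad is 3.2 mm there. With 10 N on the pad a sound tongue gives about 3 mm (0.10 rad), the soft one about 8 mm (0.25 rad); both spring back. They look alike; one of the three is soft.
- carriage_c: Loose white plastic carriage in any one of the lanes, 0.25 to 0.5 kg, 84 mm long (x, towards the end stop), 80 wide, 60 high. Origin: on the lane floor, on its centre line, 35 mm short of its far end. Far post carries the tongue. Slides with 2 to 8 N pushed mid-plate; pushed 20 mm or more off-centre it cocks and jams.
- push_c (a point): Centre of the near face of carriage_c's upright push plate (64 mm wide, top 32 mm above the table), 49 mm nearer than the carriage's origin and 19 mm above the table; axes as the carriage.
- pad_c: Round, slightly domed dark press pad half-way along the tongue of carriage_c, 24 mm across. Origin: centre of its underside; its top is 5 mm higher, 66 mm above the table unloaded. Tongue: flat steel strip 62 x 28 x 3 mm, rooted on the far post, free end towards the robot.
- tongue_c (a joint): Downward bend of the tongue of carriage_c, rad: 0 unloaded, 0.40 stop. Pad 32 mm from the root: 0.1 rad is 3.2 mm there. With 10 N on the pad a sound tongue gives about 3 mm (0.10 rad), the soft one about 8 mm (0.25 rad); both spring back. They look alike; one of the three is soft.
- vial: Small amber vial, 18 mm across, 28 mm high, standing on the dock wall between the middle and the left (+y) lane near the far end, its base 20 mm above the table. Origin at its underside. Leave alone.
- cup: Clear plastic cup, 90 mm across, 120 mm high, left of the dock. Origin at its underside. Leave alone.
- bottle: Clear bottle, 60 mm across, 190 mm high, right of the dock. Origin at its underside. Leave alone.
- driver: Black hand driver, 130 mm long and 18 mm high, lying in front of the dock on the left. Origin at its underside near the middle. Leave alone.
- bur_box: White divided box, 80 x 60 x 30 mm, in front of the dock on the right. Origin at its underside. Leave alone.

How it is judged:
By the outcome, as a careful person would: the job done as asked, in the order asked, and still so for the second after the job is handed in, with the robot touching nothing.
It also fails if it takes over 58 s, if anything falls off the work surface, if the arm or the gripper's body presses on something with over 40 N, if the wrist force passes 120 N, or if a joint passes its speed limit or range.

## Working session

There is one attempt and no reset: what is moved stays moved. The work goes in short steps, Python scripts to look and compute and a tool call to move; the robot and the scene stay as the last step left them, time stands still between calls to the robot, and variables do not carry over. Pictures are saved under pics/ and viewed, and the job is handed in when it is done.

Besides the shell and the picture viewer there is one more tool, called as a command line: name --argument value ..., lists and objects as JSON in quotes. arm_command: Moves the arm, as the interface text tells. Its arguments: {"type":"object","properties":{"rot":{"type":"array"},"slide":{"type":"array"},"gripper":{"type":"array"}},"required":["rot","slide","gripper"]}

```bash
mkdir -p pics
python3 - <<'E'
from cell import telemetry,get_image,get_calibration
import cv2,numpy as np
s=telemetry.read_state();print(s)
for n in("scene","side"):
    p,d=get_image(n);c=get_calibration(n);print(n,c)
    cv2.imwrite(f"pics/{n}0.png",p[:,:,::-1]);np.savez(f"pics/{n}0.npz",p=p,d=d)
E
```

```text
{'clock': 0.0, 'qpos': array([ 1.11721271,  0.62935371,  0.0384186 ,  1.51836726, -0.02698174,
        0.99628626, -0.02000499]), 'qd': array([-0.0008537 ,  0.00052427, -0.00084076,  0.0008138 ,  0.00154473,
        0.00037348, -0.00063044]), 'tau': array([ 3.11989033e-04, -5.63400292e+01,  1.22613855e+00, -1.93445778e+01,
        1.09859221e-02,  1.04722913e-02, -1.43669200e-05]), 'eef_pos': array([ 245.58882059, -601.14744182,  230.38398314]), 'tool_rot': array([ 3.14156567e+00,  1.89699590e-03, -1.18298888e+00]), 'force': array([ 0.17855781, -0.07625594,  0.52253509]), 'torque': array([-0.03869596,  0.01397509, -0.00553316]), 'width': 85.52700386568671}
scene {'fx': 417.2306290978418, 'fy': 417.2306290978418, 'cx': 304.41804429005094, 'cy': 199.48900767221585, 'xyz': array([1343.25143982,    9.1538979 ,  722.62285354]), 'attitude': array([ 0.93182091, -0.01306899,  1.60255906])}
side {'fx': 400.70848065123505, 'fy': 400.70848065123505, 'cx': 320.0871230223116, 'cy': 198.44450757086292, 'xyz': array([-130.12471807,  634.28135185,  606.46161745]), 'attitude': array([ 1.01950274, -0.00286838, -2.36376801])}
```

View pics/scene0.png

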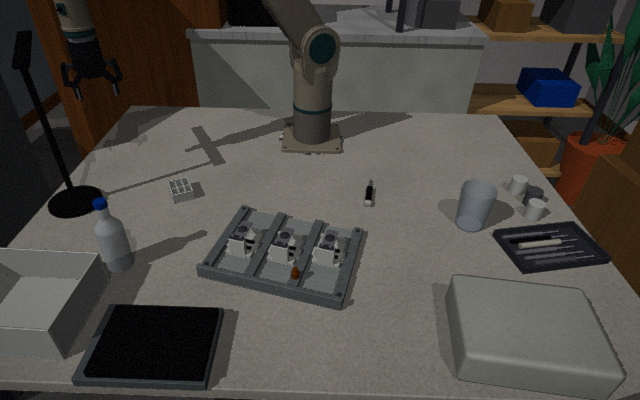

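View pics/side0.png

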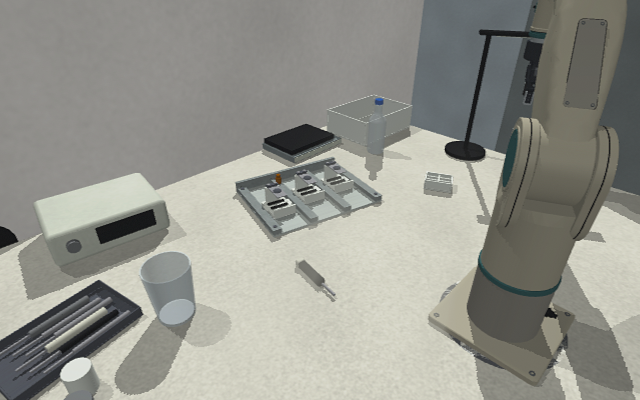

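```bash
cat > h.py <<'E'
import numpy as np,cv2
from scipy.spatial.transform import Rotation as R
def rpy(a): return R.from_euler('xyz',a).as_matrix()
def ray(c,u,v):
    d=np.array([(u-c['cx'])/c['fx'],-(v-c['cy'])/c['fy'],-1.]);return rpy(c['attitude'])@d
def onz(c,u,v,z):
    r=ray(c,u,v);o=np.array(c['xyz']);return o+r*(z-o[2])/r[2]
def proj(c,P):
    q=rpy(c['attitude']).T@(np.array(P,float)-c['xyz']);return np.array([c['cx']+c['fx']*q[0]/-q[2],c['cy']+c['fy']*q[1]/q[2]])
E
python3 - <<'E'
from h import *
from cell import get_calibration
for n,(x0,y0,x1,y1) in dict(scene=(190,195,380,310),side=(225,150,390,245)).items():
    z=np.load(f"pics/{n}0.npz");p=z['p'][y0:y1,x0:x1,::-1]
    cv2.imwrite(f"pics/{n}0z.png",cv2.resize(p,None,fx=4,fy=4,interpolation=cv2.INTER_CUBIC))
    c=get_calibration(n);d=z['d']
    pts=[(285,237),(240,230),(326,237),(295,272)] if n=='scene' else [(305,175),(335,165),(280,190)]
    for u,v in pts: print(n,u,v,np.round(np.array(c['xyz'])+ray(c,u,v)*d[v,u],1))
E
```

```text
scene 285 237 [608.3 -51.4  64.8]
scene 240 230 [ 586.3 -161.3   63.1]
scene 326 237 [602.7  45.3  63.7]
scene 295 272 [695.4 -23.5  39.7]
side 305 175 [613.3 -60.9  60.2]
side 335 165 [ 592.5 -165.4   62.3]
side 280 190 [594.6  49.1  63.6]
```

View pics/scene0z.png

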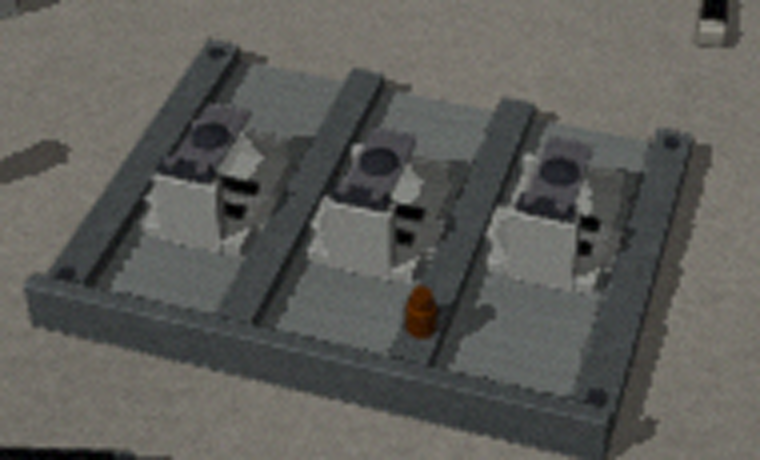

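View pics/side0z.png

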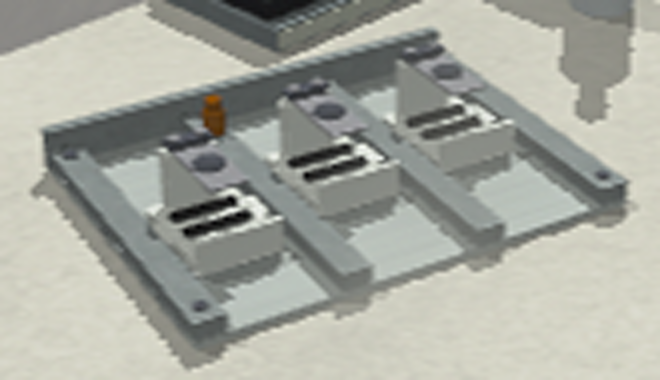

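Run:
```python
from h import *
from cell import get_calibration
cs=get_calibration("scene");cd=get_calibration("side")
S=lambda u,v:((u-1.5)/4+190,(v-1.5)/4+195)
D=lambda u,v:((u-1.5)/4+225,(v-1.5)/4+150)
for a,b in zip([(212,135),(380,160),(562,171)],[(447,72),(328,110),(210,163)]):
    P=onz(cs,*S(*a),66);Q=onz(cd,*D(*b),66);print("pad",P.round(1),Q.round(1))
print("screws z20")
for n,a,b in(("nR",(217,50),(603,176)),("nL",(671,143),(200,306)),("fL",(597,398),(69,154)),("fR",(67,274),None)):
    print(n,onz(cs,*S(*a),20).round(1), b and onz(cd,*D(*b),20).round(1))
```

```text
pad [ 583.4 -155.2   66. ] [ 573.1 -150.2   66. ]
pad [601.3 -52.7  66. ] [593. -48.  66.]
pad [606.1  54.9  66. ] [595.4  58.4  66. ]
screws z20
nR [ 441.  -176.8   20. ] [ 444.6 -176.3   20. ]
nL [524.2 128.7  20. ] [525.8 128.6  20. ]
fL [737.6  73.8  20. ] [739.8  73.3  20. ]
fR [ 657.7 -232.3   20. ] None
```

```bash
cat >> h.py <<'E'
def tri(obs):
    A=np.zeros((3,3));b=np.zeros(3)
    for c,u,v in obs:
        r=ray(c,u,v);r/=np.linalg.norm(r);M=np.eye(3)-np.outer(r,r);A+=M;b+=M@c['xyz']
    X=np.linalg.solve(A,b);return X,[proj(c,X)-(u,v) for c,u,v in obs]
E
python3 - <<'E'
from h import *
from cell import get_calibration
cs=get_calibration("scene");cd=get_calibration("side")
S=lambda u,v:((u-1.5)/4+190,(v-1.5)/4+195)
D=lambda u,v:((u-1.5)/4+225,(v-1.5)/4+150)
for a,b in zip([(212,135),(380,160),(562,171)],[(447,72),(328,110),(210,163)]):
    print(tri([(cs,*S(*a)),(cd,*D(*b))]))
print(proj(cs,[577,-153,66]),proj(cd,[577,-153,66]))
# depth points around pads
for n,c,pt in(("scene",cs,[(243,229),(285,235),(330,238)]),("side",cd,[(337,168),(307,177),(277,190)])):
    d=np.load(f"pics/{n}0.npz")['d']
    for u,v in pt:
        P=np.array([np.array(c['xyz'])+ray(c,i,j)*d[j,i] for i in range(u-1,u+2) for j in range(v-1,v+2)])
        print(n,np.median(P,0).round(1))
E
```

```text
(array([ 578.55596655, -156.28648019,   61.81489024]), [array([-0.0041332 , -0.00407193]), array([-0.00362206,  0.00306593])])
(array([597.69481911, -52.80287958,  62.53875836]), [array([0.10017992, 0.08406499]), array([ 0.08968873, -0.06315416])])
(array([600.9069449 ,  54.68226589,  61.84024524]), [array([-0.20956876, -0.14316061]), array([-0.19576851,  0.10909408])])
[243.94166618 226.67658514] [336.04040158 166.89570964]
scene [ 584.3 -154.3   64.5]
scene [602.5 -51.8  65.8]
scene [608.   54.5  65.1]
side [ 572.7 -152.2   64.1]
side [595.6 -51.3  64.4]
side [599.1  56.3  64.3]
```

Run:
```python
from h import *
from cell import get_calibration
cs=get_calibration("scene");cd=get_calibration("side")
print("stand",onz(cs,75,200,0),onz(cd,465,150,0))
print("bottle",onz(cs,120,265,0),onz(cd,376,152,0))
d=np.load("pics/scene0.npz")['d']
for c,n,L in((cs,"scene",[(55,140),(23,50),(24,35),(100,205)]),(cd,"side",[(475,90),(487,36),(520,36)])):
    d=np.load(f"pics/{n}0.npz")['d']
    for u,v in L: print(n,u,v,(np.array(c['xyz'])+ray(c,u,v)*d[v,u]).round(0))
print(onz(cs,179,192,30),onz(cs,370,195,18))
```

```text
stand [ 405.60982031 -668.89103417    0.        ] [ 424.2284516 -675.5841695    0.       ]
bottle [ 653.52752375 -442.23608022    0.        ] [ 641.19817328 -435.27002526    0.        ]
scene 55 140 [ 418. -651.  201.]
scene 23 50 [ 353. -690.  406.]
scene 24 35 [ 227. -761.  406.]
scene 100 205 [ 665. -432.  189.]
side 475 90 [ 424. -654.  222.]
side 487 36 [ 421. -654.  389.]
side 520 36 [ 336. -688.  395.]
[ 393.06778455 -367.57412123   30.        ] [363.92013935 176.48364359  18.        ]
```

arm_command --rot '[[0,0,-3],[0,0,-3],[0,0,-3],[0,0,-3],[0,0,-3]]' --slide '[[18,36,2],[20,36,2],[22,34,2],[22,34,2],[22,34,0]]' --gripper '[0,0,0,0,0]'

```text
clock: 0.52
eef_pos: [340.7, -429.7, 235.3]
tool_rot: [3.133, 0.001, -1.477]
force: [1.2, -1.0, 0.3]
width: 25.7
```

arm_command --rot '[[0,0,-3],[0,0,-3],[0,0,-3],[0,0,-3],[0,0,-3]]' --slide '[[22,34,0],[22,34,0],[22,34,0],[22,34,0],[22,34,0]]' --gripper '[0,0,0,0,0]'

```text
clock: 0.93
eef_pos: [451.4, -252.5, 234.4]
tool_rot: [3.131, 0.002, -1.754]
force: [1.5, -0.8, 0.2]
width: 0.1
```

arm_command --rot '[[0,0,-3],[0,0,-2],[0,0,0],[0,0,0],[0,0,0]]' --slide '[[22,34,0],[22,34,0],[22,34,0],[22,30,0],[0,0,0]]' --gripper '[0,0,0,0,0]'

```text
clock: 1.35
eef_pos: [544.7, -104.1, 233.0]
tool_rot: [3.13, 0.008, -1.836]
force: [0.2, 0.8, -0.4]
width: -0.1
```

Run:
```python
from cell import telemetry,get_image,get_calibration
import cv2,numpy as np
s=telemetry.read_state();print(s['eef_pos'],s['tool_rot'],s['force'],s['width'],s['qpos'])
c=get_calibration("wrist");print(c)
p,d=get_image("wrist");np.savez("pics/w1.npz",p=p,d=d,c=c)
cv2.imwrite("pics/w1.png",p[:,:,::-1])
```

```text
[ 544.71852895 -104.11014516  233.04009742] [ 3.12988693  0.00820985 -1.83559632] [ 0.24602811  0.84804004 -0.37059538] -0.13428162584996053 [ 0.02327856  0.49968509  0.1812364   1.77864134 -0.12366673  0.88498446
 -1.5732313 ]
{'fx': 309.70691628693146, 'fy': 309.70691628693146, 'cx': 320.3615488766736, 'cy': 199.98269071847125, 'xyz': array([ 627.99929463, -128.04845417,  374.49697735]), 'attitude': array([-0.34481119,  0.00773915, -1.83580882])}
```

View pics/w1.png

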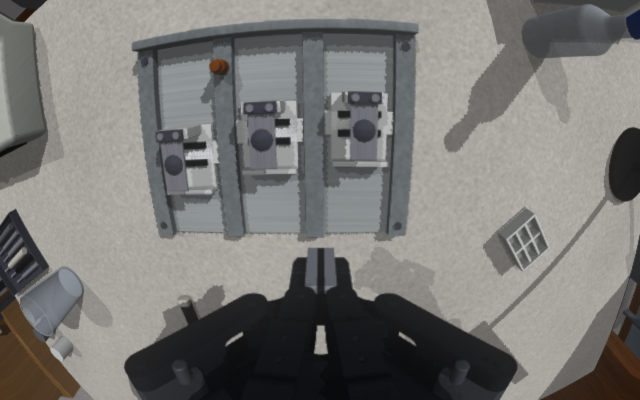

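```bash
cat >> h.py <<'E'
def wray(c,u,v):
    x,y=(u-c['cx']),-(v-c['cy']);r=np.hypot(x,y);t=r/c['fx']
    return rpy(c['attitude'])@np.array([np.sin(t)*x/r,np.sin(t)*y/r,-np.cos(t)])
def wz(c,u,v,z):
    r=wray(c,u,v);o=np.array(c['xyz']);return o+r*(z-o[2])/r[2]
def wproj(c,P):
    q=rpy(c['attitude']).T@(np.array(P,float)-c['xyz']);t=np.arctan2(np.hypot(q[0],q[1]),-q[2]);r=c['fx']*t/np.hypot(q[0],q[1])
    return np.array([c['cx']+r*q[0],c['cy']-r*q[1]])
E
python3 - <<'E'
from h import *
z=np.load("pics/w1.npz",allow_pickle=True);c=z['c'].item();p=z['p']
print(wproj(c,[544.7,-104.1,233]))
g=cv2.cvtColor(p,cv2.COLOR_RGB2GRAY)
for u,v in((174,163),(262,139),(364,130)):
    w=g[v-16:v+17,u-16:u+17]; m=(w<75).astype(np.uint8)
    n,l,st,ce=cv2.connectedComponentsWithStats(m);k=l[16,16]
    U,V=ce[k][0]+u-16,ce[k][1]+v-16
    print(g[v,u],st[k],U.round(1),V.round(1),wz(c,U,V,65).round(1))
for u,v in((145,61),(405,47),(164,226),(397,226)): print('screw',wz(c,u,v,20).round(1))
for u,v in((137,49),(417,33)): print('bar',wz(c,u,v,34).round(1))
cv2.imwrite("pics/w1z.png",cv2.resize(p[20:245,125:425,::-1],None,fx=2.6,fy=2.6,interpolation=cv2.INTER_CUBIC))
E
```

```text
[319.98669036 263.38432013]
67 [  7   8  18  20 273] 173.1 164.9 [603.7  50.5  65. ]
63 [  5   7  22  22 369] 261.3 140.2 [599.4 -55.5  65. ]
63 [  5   6  22  23 384] 363.5 130.7 [ 581.4 -157.7   65. ]
screw [740.1  70.8  20. ]
screw [ 659.1 -233.2   20. ]
screw [525.1 127.5  20. ]
screw [ 446.2 -177.6   20. ]
bar [755.4  69.9  34. ]
bar [ 671.3 -247.1   34. ]
```

View pics/w1z.png

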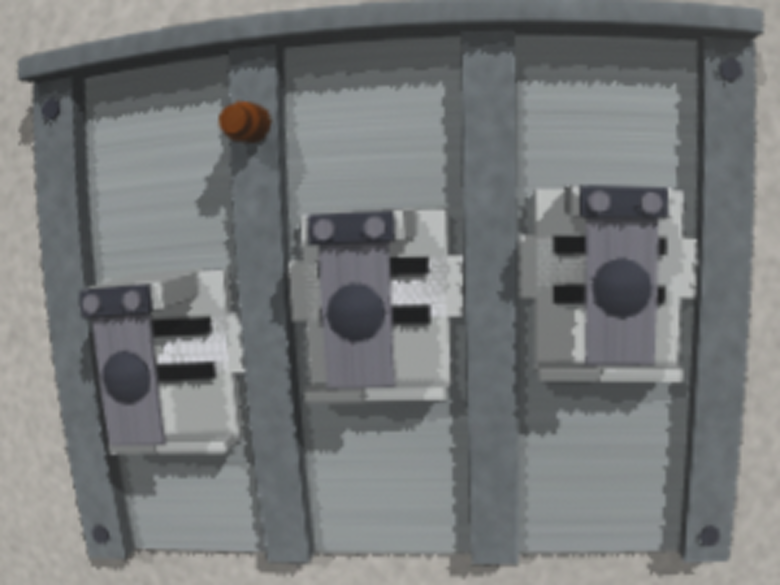

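arm_command --rot '[[0,0,0],[0,0,0],[0,0,0],[0,0,0],[0,0,0]]' --slide '[[9,-13,-38],[9,-13,-38],[9,-13,-36],[9,-13,-26],[0,0,0]]' --gripper '[0,0,0,0,0]'

```text
clock: 1.82
eef_pos: [579.2, -163.2, 91.5]
tool_rot: [3.134, 0.004, -1.834]
force: [0.8, 0.3, -0.2]
width: -0.1
```

arm_command --rot '[[0,0,0],[0,0,0],[0,0,0],[0,0,0],[0,0,0]]' --slide '[[1.5,6,-6],[0,0,-6],[0,0,-5],[0,0,-3],[0,0,0]]' --gripper '[0,0,0,0,0]'

```text
clock: 2.23
eef_pos: [578.7, -157.9, 72.1]
tool_rot: [3.133, 0.004, -1.837]
force: [0.5, -0.0, -0.8]
width: -0.2
```

Run:
```python
from cell import telemetry,get_image,get_calibration
import cv2,numpy as np
s=telemetry.read_state();print(s['eef_pos'],s['tool_rot'],s['force'],s['width'])
for n,b in(("scene",(190,150,350,270)),("wrist",(220,160,420,310))):
    p,d=get_image(n);x0,y0,x1,y1=b
    cv2.imwrite(f"pics/{n}2.png",cv2.resize(p[y0:y1,x0:x1,::-1],None,fx=4,fy=4,interpolation=cv2.INTER_CUBIC))
```

```text
[ 578.69085489 -157.87763237   72.07148065] [ 3.13272053  0.00361418 -1.837354  ] [ 0.54109241 -0.00124376 -0.83902011] -0.21503584319495153
```

View pics/scene2.png

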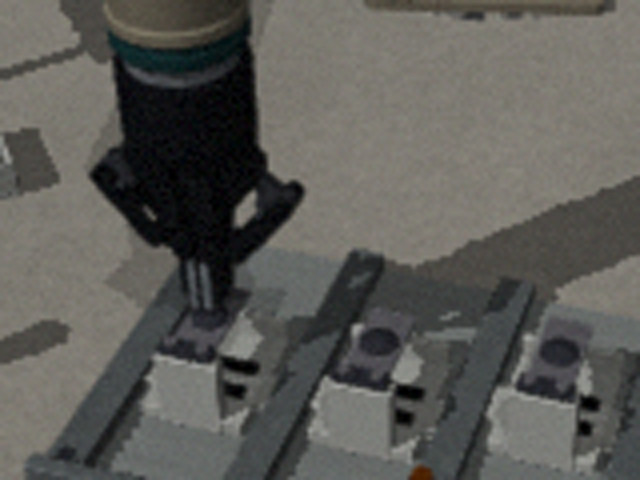

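View pics/wrist2.png

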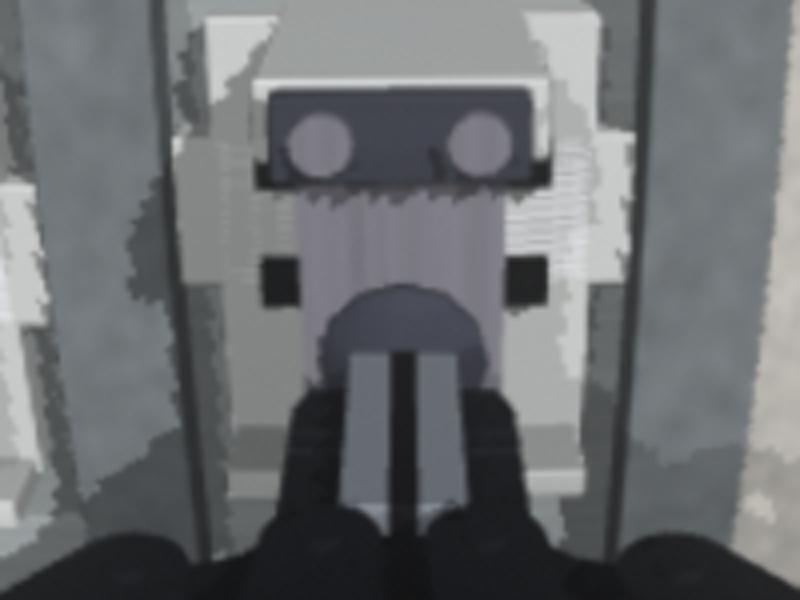

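Run:
```python
from h import *
from cell import get_calibration,telemetry
c=get_calibration("wrist");s=telemetry.read_state();t=s['eef_pos']
Z=lambda q:(np.array(q)-(220,160))*4+1.5
d=np.array([.9673,-.2538,0]);n=np.array([.2538,.9673,0])
print("tcp",Z(wproj(c,t)))
for a in(6,11): print(a,Z(wproj(c,t+a*d)))
I=lambda u,v,z:wz(c,(u-1.5)/4+220,(v-1.5)/4+160,z)
for a in ((403,285,65),(318,370,63),(488,370,63),(403,352,t[2]),(345,352,t[2]),(460,352,t[2])):
    P=I(*a)-t;print(a,(P@d).round(1),(P@n).round(1))
```

```text
tcp [401.64577981 414.97211366]
6 [401.16051279 375.9407295 ]
11 [400.74481411 342.31476285]
(403, 285, 65) 15.6 -0.3
(318, 370, 63) 1.6 11.7
(488, 370, 63) 1.4 -12.0
(403, 352, np.float64(72.62791064387763)) 9.6 -0.3
(345, 352, np.float64(72.62791064387763)) 9.6 7.2
(460, 352, np.float64(72.62791064387763)) 9.5 -7.7
```

arm_command --rot '[[0,0,0],[0,0,0],[0,0,0]]' --slide '[[2.5,-0.5,-2],[0,0,-2],[0,0,-1]]' --gripper '[0,0,0]'

```text
clock: 2.58
eef_pos: [583.5, -158.2, 69.6]
tool_rot: [3.138, 0.004, -1.836]
force: [-0.5, -0.7, -0.4]
width: 0.1
```

arm_command --rot '[[0,0,0]]' --slide '[[0,0,-1]]' --gripper '[0]'

```text
clock: 2.67
eef_pos: [583.9, -158.2, 68.8]
tool_rot: [3.139, 0.004, -1.836]
force: [-0.5, -0.0, 0.5]
width: 0.4
```

arm_command --rot '[[0,0,0]]' --slide '[[0,0,-1]]' --gripper '[0]'

```text
clock: 2.75
eef_pos: [583.9, -158.2, 67.8]
tool_rot: [3.139, 0.004, -1.836]
force: [0.7, -0.3, -0.3]
width: -0.0
```

arm_command --rot '[[0,0,0]]' --slide '[[-1.5,0,-1]]' --gripper '[0]'

```text
clock: 2.83
eef_pos: [582.8, -158.1, 66.8]
tool_rot: [3.14, 0.004, -1.836]
force: [-0.3, 0.3, 0.1]
width: -0.0
```

arm_command --rot '[[0,0,0]]' --slide '[[0,0,-1]]' --gripper '[0]'

```text
clock: 2.92
eef_pos: [582.3, -158.2, 65.6]
tool_rot: [3.139, 0.004, -1.836]
force: [-1.3, 0.3, 1.0]
width: -0.0
```

arm_command --rot '[[0,0,0]]' --slide '[[0,0,-1]]' --gripper '[0]'

```text
clock: 3.0
eef_pos: [582.2, -158.2, 64.6]
tool_rot: [3.139, 0.004, -1.836]
force: [-0.8, -0.1, 3.3]
width: 0.1
```

arm_command --rot '[[0,0,0]]' --slide '[[0,0,-1]]' --gripper '[0]'

```text
clock: 3.08
eef_pos: [582.1, -158.2, 63.8]
tool_rot: [3.138, 0.004, -1.836]
force: [-0.7, -0.4, 5.9]
width: 0.1
```

arm_command --rot '[[0,0,0]]' --slide '[[0,0,-1]]' --gripper '[0]'

```text
clock: 3.17
eef_pos: [582.0, -158.1, 63.3]
tool_rot: [3.138, 0.004, -1.836]
force: [-2.0, 0.4, 6.8]
width: -0.0
```

arm_command --rot '[[0,0,0]]' --slide '[[0,0,-1]]' --gripper '[0]'

```text
clock: 3.25
eef_pos: [582.0, -158.1, 62.9]
tool_rot: [3.138, 0.005, -1.836]
force: [-1.3, 0.8, 8.7]
width: -0.5
```

arm_command --rot '[[0,0,0]]' --slide '[[0,0,-1]]' --gripper '[0]'

```text
clock: 3.33
eef_pos: [582.0, -158.1, 62.7]
tool_rot: [3.138, 0.005, -1.836]
force: [-1.9, 1.2, 8.9]
width: -0.1
```

arm_command --rot '[[0,0,0],[0,0,0]]' --slide '[[0,0,-1.2],[0,0,-1.2]]' --gripper '[0,0]'

```text
clock: 3.5
eef_pos: [581.9, -158.1, 62.3]
tool_rot: [3.139, 0.005, -1.837]
force: [-3.2, 0.9, 10.8]
width: 0.1
```

arm_command --rot '[[0,0,0],[0,0,0],[0,0,0],[0,0,0],[0,0,0]]' --slide '[[0,0,-1.2],[0,0,-1.2],[0,0,-1.2],[0,0,-1.2],[0,0,-1.2]]' --gripper '[0,0,0,0,0]'

```text
clock: 3.92
eef_pos: [581.9, -158.1, 62.3]
tool_rot: [3.14, 0.007, -1.837]
force: [-1.8, 0.4, 10.6]
width: 0.1
```

arm_command --rot '[[0,0,0],[0,0,0],[0,0,0],[0,0,0],[0,0,0]]' --slide '[[0,0,-1.2],[0,0,-1.2],[0,0,-1.2],[0,0,-1.2],[0,0,-1.2]]' --gripper '[0,0,0,0,0]'

```text
clock: 4.33
eef_pos: [582.0, -158.1, 62.3]
tool_rot: [3.141, 0.008, -1.838]
force: [-2.9, -0.4, 10.9]
width: 0.0
```

arm_command --rot '[[0,0,0],[0,0,0],[0,0,0],[0,0,0],[0,0,0]]' --slide '[[0,0,-1.2],[0,0,5],[0,0,15],[2,15,10],[4,26,0]]' --gripper '[0,0,0,0,0]'

```text
clock: 4.75
eef_pos: [587.3, -124.7, 94.1]
tool_rot: [-3.139, 0.004, -1.848]
force: [-0.3, 0.4, -0.1]
width: 0.1
```

arm_command --rot '[[0,0,0],[0,0,0],[0,0,0],[0,0,0],[0,0,0]]' --slide '[[5,26,0],[4,20,0],[2,10,-5],[0,0,-5],[0,0,0]]' --gripper '[0,0,0,0,0]'

```text
clock: 5.17
eef_pos: [600.0, -61.4, 84.0]
tool_rot: [-3.137, 0.007, -1.843]
force: [-0.2, -1.2, 0.4]
width: -0.1
```

arm_command --rot '[[0,0,0],[0,0,0],[0,0,0],[0,0,0]]' --slide '[[0,5,-6],[0,0,-5],[0,0,-2],[0,0,0]]' --gripper '[0,0,0,0]'

```text
clock: 5.5
eef_pos: [598.3, -61.2, 68.2]
tool_rot: [-3.139, 0.003, -1.849]
force: [0.7, 0.3, -0.3]
width: -0.1
```

```bash
cat > wl.py <<'E'
from h import *
from cell import telemetry,get_image,get_calibration
import sys
s=telemetry.read_state();t=s['eef_pos'];c=get_calibration("wrist");print(t,s['force'])
p,_=get_image("wrist");cv2.imwrite(f"pics/{sys.argv[1]}.png",cv2.resize(p[160:310,220:420,::-1],None,fx=4,fy=4,interpolation=cv2.INTER_CUBIC))
d=np.array([.9673,-.2538,0]);n=np.array([.2538,.9673,0])
g=cv2.cvtColor(p,cv2.COLOR_RGB2GRAY).astype(float)
# pad far edge: from above tip upward along column of tip
u0,v0=wproj(c,t+10*d)
for du in(-10,-5,0,5,10):
    col=g[150:int(v0)+4,int(round(u0))+du]; print(du,[int(x) for x in col[-30:]])
print('row of last',int(v0)+3, 'expected far edge row if centred',wproj(c,np.r_[t[:2],62]+12*d), 'sides',wproj(c,np.r_[t[:2],62]+12*n),wproj(c,np.r_[t[:2],62]-12*n))
E
python3 wl.py w3
```

```text
[598.29716923 -61.20906097  68.20092349] [ 0.71942407  0.34458602 -0.25692649]
-10 [136, 137, 136, 137, 137, 136, 136, 137, 136, 136, 136, 136, 135, 135, 134, 134, 134, 134, 131, 99, 82, 83, 87, 87, 87, 87, 86, 91, 105, 122]
-5 [111, 132, 140, 140, 141, 141, 141, 140, 140, 140, 140, 140, 140, 140, 139, 139, 139, 139, 139, 136, 107, 80, 86, 88, 87, 86, 84, 90, 103, 121]
0 [144, 143, 143, 142, 142, 142, 142, 142, 142, 142, 141, 142, 141, 141, 141, 141, 141, 142, 141, 141, 139, 129, 107, 85, 83, 84, 84, 71, 46, 39]
5 [136, 136, 137, 136, 136, 136, 136, 136, 136, 135, 135, 135, 135, 135, 135, 135, 135, 135, 135, 135, 135, 135, 135, 135, 135, 125, 105, 91, 99, 119]
10 [137, 142, 141, 142, 142, 142, 141, 141, 141, 141, 141, 140, 141, 141, 141, 141, 141, 140, 140, 140, 140, 140, 139, 140, 140, 139, 138, 127, 114, 122]
row of last 249 expected far edge row if centred [319.60954941 238.13944918] sides [298.32835184 257.93917764] [341.90986912 257.19294731]
```

View pics/w3.png

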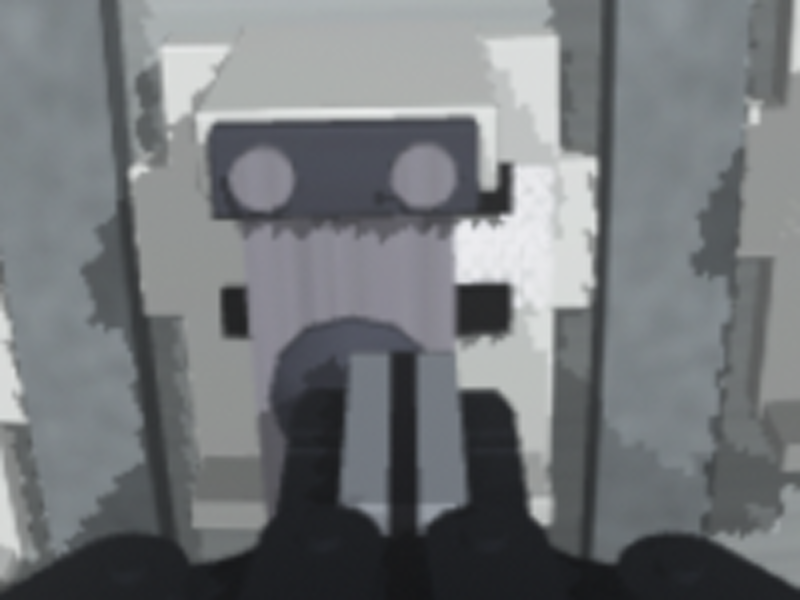

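arm_command --rot '[[0,0,0],[0,0,0],[0,0,0],[0,0,0]]' --slide '[[0.5,4,1],[0.5,3,0],[0,0,0],[0,0,0]]' --gripper '[0,0,0,0]'

```text
clock: 5.88
eef_pos: [599.5, -56.0, 69.8]
tool_rot: [-3.138, 0.002, -1.852]
force: [-0.0, 0.4, -0.1]
width: -0.0
```

arm_command --rot '[[0,0,0],[0,0,0],[0,0,0]]' --slide '[[0,1.5,-1.5],[0,0,-1],[0,0,-0.5]]' --gripper '[0,0,0]'

```text
clock: 6.13
eef_pos: [600.0, -54.1, 67.3]
tool_rot: [-3.136, 0.003, -1.851]
force: [-0.6, 0.4, -0.2]
width: -0.1
```

arm_command --rot '[[0,0,0]]' --slide '[[0,0,-1]]' --gripper '[0]'

```text
clock: 6.22
eef_pos: [600.1, -54.0, 66.3]
tool_rot: [-3.136, 0.003, -1.851]
force: [-0.2, -0.5, -0.6]
width: 0.3
```

arm_command --rot '[[0,0,0]]' --slide '[[0,0,-1]]' --gripper '[0]'

```text
clock: 6.3
eef_pos: [600.1, -54.0, 65.2]
tool_rot: [-3.136, 0.003, -1.851]
force: [-0.3, 0.1, 1.6]
width: -0.1
```

arm_command --rot '[[0,0,0]]' --slide '[[0,0,-1]]' --gripper '[0]'

```text
clock: 6.38
eef_pos: [599.9, -54.0, 64.1]
tool_rot: [-3.137, 0.003, -1.851]
force: [-0.3, -0.2, 1.2]
width: -0.2
```

arm_command --rot '[[0,0,0],[0,0,0]]' --slide '[[0,0,-1],[0,0,-1]]' --gripper '[0,0]'

```text
clock: 6.55
eef_pos: [599.7, -53.9, 62.2]
tool_rot: [-3.137, 0.003, -1.851]
force: [-1.7, 0.1, 4.3]
width: 0.6
```

arm_command --rot '[[0,0,0],[0,0,0]]' --slide '[[0,0,-1],[0,0,-1]]' --gripper '[0,0]'

```text
clock: 6.72
eef_pos: [599.6, -53.9, 60.6]
tool_rot: [-3.137, 0.003, -1.851]
force: [-1.0, 0.5, 4.4]
width: 0.4
```

arm_command --rot '[[0,0,0],[0,0,0]]' --slide '[[0,0,-1],[0,0,-1]]' --gripper '[0,0]'

```text
clock: 6.88
eef_pos: [599.6, -53.9, 59.3]
tool_rot: [-3.137, 0.003, -1.852]
force: [-2.6, 1.0, 7.9]
width: -0.2
```

arm_command --rot '[[0,0,0],[0,0,0],[0,0,0]]' --slide '[[0,0,-1.2],[0,0,-1.2],[0,0,-1.2]]' --gripper '[0,0,0]'

```text
clock: 7.13
eef_pos: [599.7, -53.9, 57.9]
tool_rot: [-3.137, 0.004, -1.852]
force: [-3.3, 1.0, 9.6]
width: 0.2
```

arm_command --rot '[[0,0,0],[0,0,0],[0,0,0]]' --slide '[[0,0,-1.2],[0,0,-1.2],[0,0,-1.2]]' --gripper '[0,0,0]'

```text
clock: 7.38
eef_pos: [599.8, -54.0, 57.3]
tool_rot: [-3.136, 0.005, -1.852]
force: [-2.7, -0.0, 12.5]
width: -0.0
```

arm_command --rot '[[0,0,0],[0,0,0],[0,0,0],[0,0,0],[0,0,0]]' --slide '[[0,0,-1.2],[0,0,-1.2],[0,0,-1.2],[0,0,-1.2],[0,0,-1.2]]' --gripper '[0,0,0,0,0]'

```text
clock: 7.8
eef_pos: [599.8, -54.0, 57.0]
tool_rot: [-3.135, 0.007, -1.853]
force: [-3.6, 1.0, 12.6]
width: -0.1
```

arm_command --rot '[[0,0,0],[0,0,0],[0,0,0],[0,0,0],[0,0,0]]' --slide '[[0,0,-1.1],[0,0,-1.1],[0,0,-1.1],[0,0,-1.1],[0,0,-1.1]]' --gripper '[0,0,0,0,0]'

```text
clock: 8.22
eef_pos: [599.8, -54.0, 57.3]
tool_rot: [-3.133, 0.009, -1.853]
force: [-2.8, 0.4, 11.2]
width: 0.1
```

arm_command --rot '[[0,0,0],[0,0,0],[0,0,0],[0,0,0],[0,0,0]]' --slide '[[0,0,4],[0,0,10],[0,0,20],[-10,3,15],[-20,5,0]]' --gripper '[0,0,0,0,0]'

```text
clock: 8.63
eef_pos: [573.8, -47.6, 109.0]
tool_rot: [-3.126, 0.009, -1.855]
force: [-0.2, -0.0, -0.9]
width: 0.0
```

Run:
```python
from h import *
z=np.load("pics/w1.npz",allow_pickle=True);c=z['c'].item()
d=np.array([.9673,-.2538,0]);n=np.array([.2538,.9673,0]);o=np.array([591.8,-52.4,0])
I=lambda u,v,zz:wz(c,(u-.8)/2.6+125,(v-.8)/2.6+20,zz)
for name,a in dict(plateTop=(375,398,32),plateL=(306,400,32),plateR=(446,395,32),tongueEnd=(360,386,61),pad=(355,312,65),barnear=(507,38,34),barbase=(590,38,34),nearend=(415,552,6),vial=(245,125,48)).items():
    P=I(*a);print(name,P.round(1),((P-o)@d).round(1),((P-o)@n).round(1))
```

```text
plateTop [557.6 -44.7  32. ] -35.1 -1.2
plateL [565.3 -13.8  32. ] -35.4 30.6
plateR [550.4 -75.6  32. ] -34.1 -33.0
tongueEnd [570.  -47.3  61. ] -22.4 -0.6
pad [599.9 -55.6  65. ] 8.6 -1.0
barnear [ 692.1 -142.    34. ] 119.8 -61.2
barbase [ 683.7 -175.1   34. ] 120.0 -95.3
nearend [469.9 -32.7   6. ] -122.9 -11.9
vial [687.8 -29.8  48. ] 87.1 46.3
```

arm_command --rot '[[0,0,1.5],[-1,-3.9,0],[-1,-3.9,0],[0,0,0],[0,0,0]]' --slide '[[-22,6,0],[-20,5,0],[-4,1,0],[0,0,-15],[0,0,-10]]' --gripper '[0,0,0,0,0]'

```text
clock: 9.05
eef_pos: [524.6, -35.0, 90.7]
tool_rot: [-2.979, 0.012, -1.825]
force: [-1.1, 0.4, -0.4]
width: -0.3
```

arm_command --rot '[[0,0,0],[0,0,0],[0,0,0],[0,0,0],[0,0,0]]' --slide '[[1,0,-22],[0,0,-20],[0,0,-16],[0,0,-7],[0,0,0]]' --gripper '[0,0,0,0,0]'

```text
clock: 9.47
eef_pos: [524.2, -32.3, 49.1]
tool_rot: [-2.987, 0.016, -1.825]
force: [-0.7, -0.8, -0.2]
width: -0.1
```

```bash
python3 wl.py w4 | head -1
python3 - <<'E'
from cell import get_image
import cv2
p,d=get_image("side");cv2.imwrite("pics/s4.png",cv2.resize(p[110:250,220:400,::-1],None,fx=4,fy=4,interpolation=cv2.INTER_CUBIC))
E
```

```text
[524.15588499 -32.29610869  49.08851266] [-0.71231473 -0.78950587 -0.15170928]
```

View pics/w4.png

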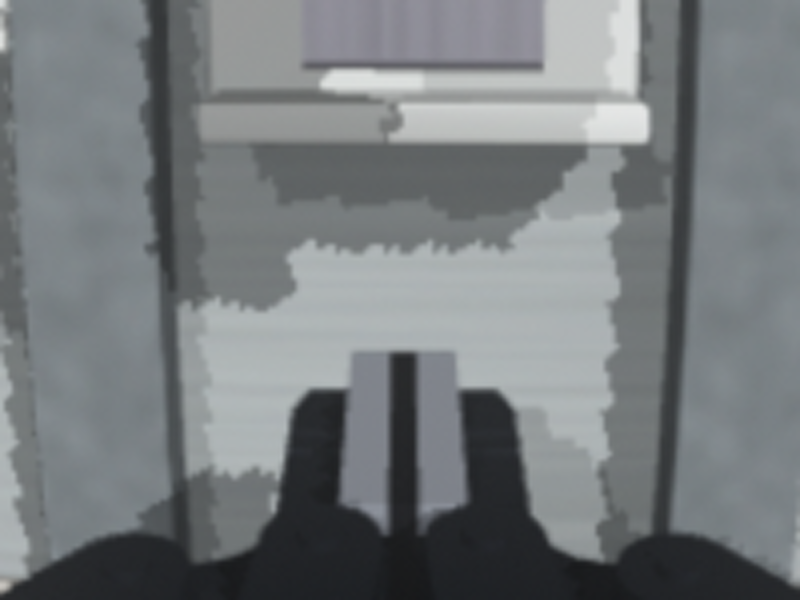

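View pics/s4.png

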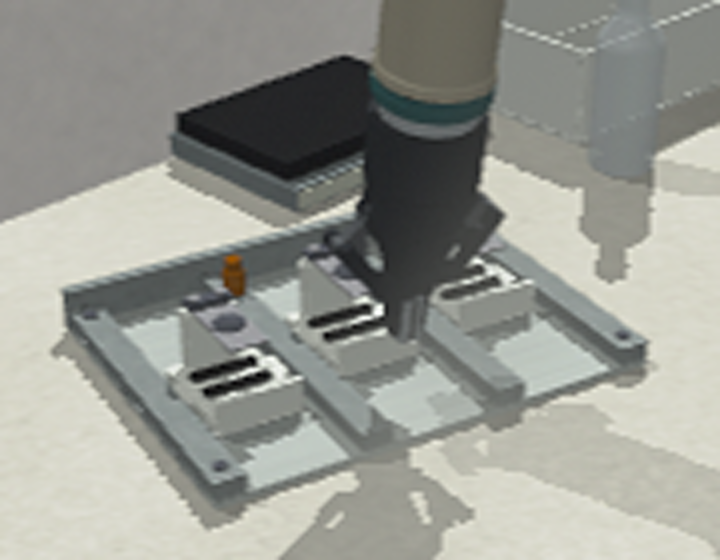

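arm_command --rot '[[0,0,0],[0,0,0],[0,0,0],[0,0,0],[0,0,0]]' --slide '[[0,-1.5,-14],[0,-1.5,-12],[0,0,-6],[0,0,-2],[0,0,0]]' --gripper '[0,0,0,0,0]'

```text
clock: 9.98
eef_pos: [534.6, -36.0, 25.8]
tool_rot: [-2.999, 0.016, -1.825]
force: [0.9, 0.7, 0.3]
width: -0.0
```

arm_command --rot '[[0,0,0],[0,0,0],[0,0,0]]' --slide '[[-2,-1.5,-4],[-1,-0.5,-4],[0,0,0]]' --gripper '[0,0,0]'

```text
clock: 10.23
eef_pos: [534.4, -38.5, 21.0]
tool_rot: [-3.005, 0.015, -1.826]
force: [-0.3, 0.2, -1.0]
width: 0.4
```

```bash
python3 wl.py w5 | head -1; python3 -c "
from cell import telemetry;s=telemetry.read_state();print(s['qpos'],s['qd'])"
```

```text
[534.37254674 -38.49117887  20.99122611] [-0.34672649  0.21304899 -0.99388229]
[-0.20265719  0.80137208  0.31775391  2.11842509 -1.09891773  0.23334601
 -0.74707963] [-0.00376334 -0.00385851  0.0011996   0.00310227 -0.00035455 -0.00089766
  0.00093697]
```

View pics/w5.png

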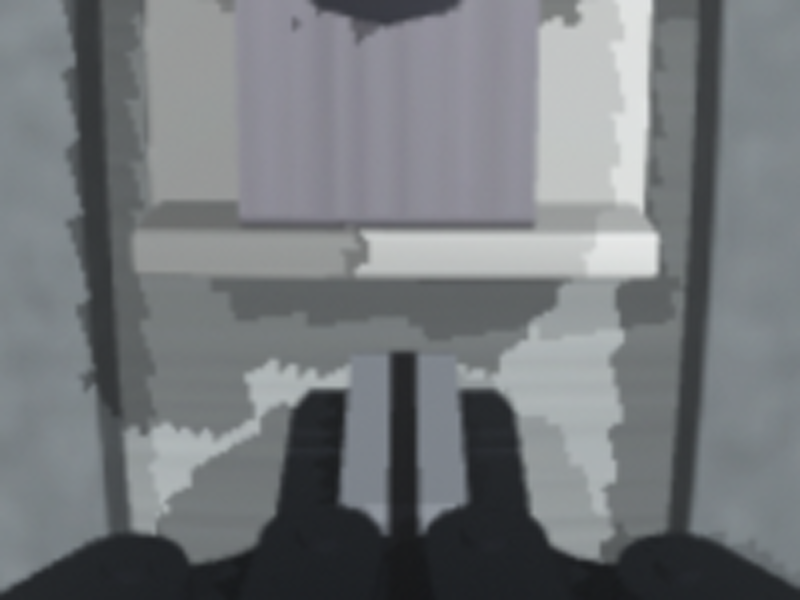

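arm_command --rot '[[0.5,1.9,0],[0.5,1.9,0],[0.5,1.9,0],[0.5,1.9,0],[0,0,0]]' --slide '[[0,0,0],[0,0,0],[0,0,0],[0,0,0],[0,0,0]]' --gripper '[0,0,0,0,0]'

```text
clock: 10.7
eef_pos: [532.5, -37.9, 22.1]
tool_rot: [3.133, 0.016, -1.829]
force: [1.1, 0.5, 0.1]
width: -0.0
```

```bash
python3 -c "
from cell import telemetry;s=telemetry.read_state();print(s['qpos'],s['qd'])"
```

```text
[-0.3095459   0.87325978  0.53940804  1.99242906 -0.90832748  0.54609287
 -0.93857795] [-0.00095596 -0.01522705 -0.01642214  0.04152295 -0.01834112 -0.03747478
  0.02676562]
```

arm_command --rot '[[0,0,0],[0,0,0],[0,0,0]]' --slide '[[2,0,-3],[4,-1,-2],[2,-0.5,0]]' --gripper '[0,0,0]'

```text
clock: 10.95
eef_pos: [540.2, -38.8, 16.6]
tool_rot: [3.134, 0.016, -1.829]
force: [0.1, -0.3, -0.2]
width: -0.0
```

arm_command --rot '[[0,0,0],[0,0,0]]' --slide '[[3,-0.8,0],[3,-0.8,0]]' --gripper '[0,0]'

```text
clock: 11.12
eef_pos: [545.5, -40.0, 16.3]
tool_rot: [3.132, 0.018, -1.829]
force: [-3.8, 1.3, 3.3]
width: 0.3
```

arm_command --rot '[[0,0,0],[0,0,0]]' --slide '[[3,-0.8,0],[3,-0.8,0]]' --gripper '[0,0]'

```text
clock: 11.28
eef_pos: [549.4, -40.9, 16.2]
tool_rot: [3.127, 0.019, -1.83]
force: [-3.2, 0.8, 1.4]
width: -0.1
```

arm_command --rot '[[0,0,0],[0,0,0],[0,0,0],[0,0,0],[0,0,0]]' --slide '[[4,-1.1,0],[4,-1.1,0],[4,-1.1,0],[4,-1.1,0],[4,-1.1,0]]' --gripper '[0,0,0,0,0]'

```text
clock: 11.7
eef_pos: [568.6, -46.1, 16.1]
tool_rot: [3.122, 0.02, -1.83]
force: [-2.4, 0.8, 2.6]
width: 0.3
```

arm_command --rot '[[0,0,0],[0,0,0],[0,0,0],[0,0,0],[0,0,0]]' --slide '[[4,-1.2,0],[4,-1.2,0],[4,-1.2,0],[4,-1.2,0],[4,-1.2,0]]' --gripper '[0,0,0,0,0]'

```text
clock: 12.12
eef_pos: [591.0, -52.7, 16.1]
tool_rot: [3.122, 0.021, -1.83]
force: [-3.7, 0.9, 2.4]
width: -0.1
```

arm_command --rot '[[0,0,0],[0,0,0],[0,0,0],[0,0,0]]' --slide '[[4,-1,0],[4,-1,0],[3,-0.8,0],[3,-0.8,0]]' --gripper '[0,0,0,0]'

```text
clock: 12.45
eef_pos: [607.1, -56.9, 16.1]
tool_rot: [3.123, 0.02, -1.83]
force: [-2.7, 1.3, 2.5]
width: -0.0
```

arm_command --rot '[[0,0,0],[0,0,0]]' --slide '[[2,-0.5,0],[2,-0.5,0]]' --gripper '[0,0]'

```text
clock: 12.62
eef_pos: [611.8, -58.2, 16.1]
tool_rot: [3.123, 0.02, -1.83]
force: [-4.9, 2.2, 3.4]
width: 0.2
```

arm_command --rot '[[0,0,0],[0,0,0]]' --slide '[[2,-0.5,0],[2,-0.5,0]]' --gripper '[0,0]'

```text
clock: 12.78
eef_pos: [616.0, -59.2, 16.1]
tool_rot: [3.123, 0.02, -1.83]
force: [-4.1, 1.0, 3.1]
width: -0.1
```

arm_command --rot '[[0,0,0],[0,0,0]]' --slide '[[2,-0.5,0],[2,-0.5,0]]' --gripper '[0,0]'

```text
clock: 12.95
eef_pos: [620.2, -60.3, 16.1]
tool_rot: [3.123, 0.02, -1.83]
force: [-3.6, 0.8, 2.6]
width: 0.3
```

arm_command --rot '[[0,0,0],[0,0,0]]' --slide '[[1.5,-0.4,0],[1.5,-0.4,0]]' --gripper '[0,0]'

```text
clock: 13.12
eef_pos: [620.6, -60.4, 15.9]
tool_rot: [3.116, 0.021, -1.83]
force: [-7.9, 2.3, 6.3]
width: 0.2
```

arm_command --rot '[[0,0,0],[0,0,0]]' --slide '[[1.5,-0.4,0],[1.5,-0.4,0]]' --gripper '[0,0]'

```text
clock: 13.28
eef_pos: [620.5, -60.3, 15.6]
tool_rot: [3.109, 0.022, -1.83]
force: [-5.7, 1.2, 5.3]
width: -0.0
```

arm_command --rot '[[0,0,0],[0,0,0]]' --slide '[[1.5,-0.4,0],[1.5,-0.4,0]]' --gripper '[0,0]'

```text
clock: 13.45
eef_pos: [620.4, -60.3, 15.5]
tool_rot: [3.102, 0.023, -1.83]
force: [-7.0, 2.1, 5.4]
width: -0.6
```

arm_command --rot '[[0,0,0],[0,0,0]]' --slide '[[3.5,-0.9,0],[3.5,-0.9,0]]' --gripper '[0,0]'

```text
clock: 13.62
eef_pos: [620.3, -60.1, 15.2]
tool_rot: [3.086, 0.025, -1.83]
force: [-10.9, 2.2, 9.4]
width: 0.4
```

Run:
```python
from cell import get_image
import cv2
p,d=get_image("scene");cv2.imwrite("pics/s6.png",cv2.resize(p[185:310,190:380,::-1],None,fx=4,fy=4,interpolation=cv2.INTER_CUBIC))
```

```text
(no output)
```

View pics/s6.png

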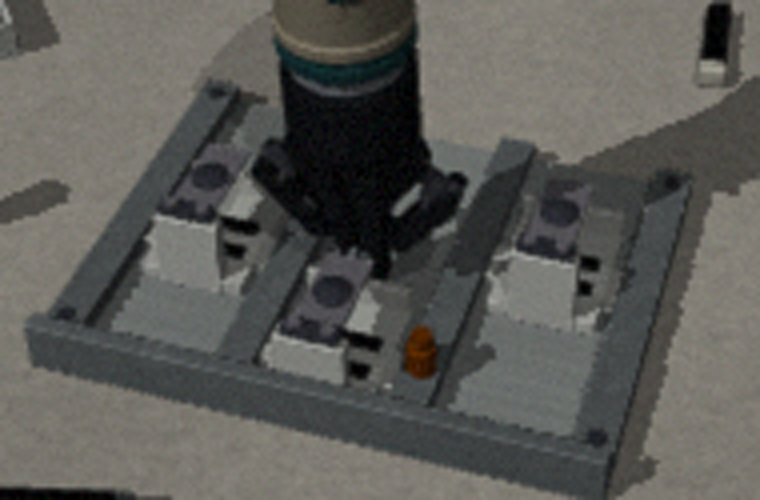

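arm_command --rot '[[0,0,0],[0,0,0],[0,0,0],[0,0,0],[0,0,0]]' --slide '[[-3,0.8,1],[-6,1.6,0],[-12,3,0],[-12,3,2],[-6,1.5,15]]' --gripper '[0,0,0,0,0]'

```text
clock: 14.08
eef_pos: [583.9, -51.7, 31.4]
tool_rot: [3.094, 0.022, -1.83]
force: [-0.2, 0.4, -0.2]
width: 0.2
```

arm_command --rot '[[0,0,0],[0,0,0],[0,0,0],[0,0,0],[0,0,0]]' --slide '[[0,0,25],[0,0,30],[0,0,30],[-20,5,30],[-20,5,20]]' --gripper '[0,0,0,0,0]'

```text
clock: 14.5
eef_pos: [547.0, -43.4, 169.2]
tool_rot: [3.104, 0.018, -1.831]
force: [0.1, 0.1, 1.4]
width: 0.1
```

arm_command --rot '[[0,0,0],[0,0,0],[0,0,0],[0,0,0],[0,0,0]]' --slide '[[-20,5,30],[-10,0,30],[0,0,20],[0,0,0],[0,0,0]]' --gripper '[0,0,0,0,0]'

```text
clock: 14.92
eef_pos: [518.1, -38.6, 258.1]
tool_rot: [3.122, 0.024, -1.831]
force: [-0.4, -0.6, -0.4]
width: -0.2
```

Run:
```python
from h import *
from cell import get_image,get_calibration,telemetry
print(telemetry.read_state()['eef_pos'])
c=get_calibration("wrist");p,d=get_image("wrist");np.savez("pics/w7.npz",p=p,c=c)
cv2.imwrite("pics/w7.png",p[:,:,::-1])
p,d=get_image("scene");cv2.imwrite("pics/s7.png",p[:,:,::-1])
cv2.imwrite("pics/s7z.png",cv2.resize(p[195:310,190:380,::-1],None,fx=4,fy=4,interpolation=cv2.INTER_CUBIC))
```

```text
[518.10432482 -38.61881918 258.11200867]
```

View pics/w7.png

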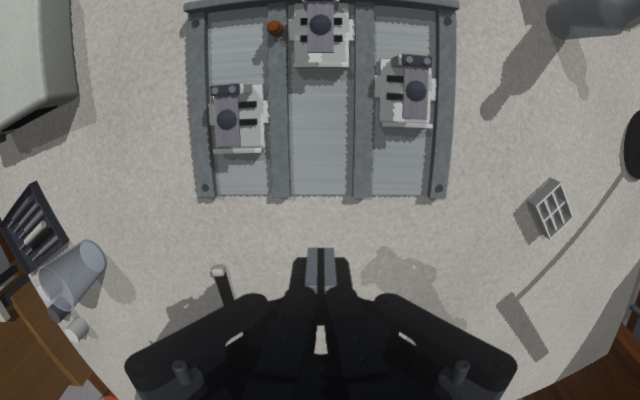

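View pics/s7z.png

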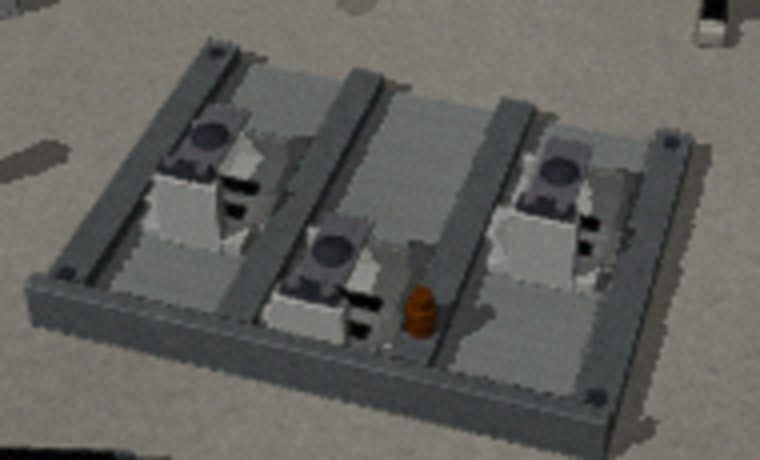

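Run:
```python
from h import *
from cell import get_calibration
z=np.load("pics/w7.npz",allow_pickle=True);c=z['c'].item();cs=get_calibration("scene")
d=np.array([.9673,-.2538,0]);n=np.array([.2538,.9673,0]);o=np.array([591.8,-52.4,0])
f=lambda P:(P.round(1),((P-o)@d).round(1),((P-o)@n).round(1))
S=lambda u,v,z:onz(cs,(u-1.5)/4+190,(v-1.5)/4+195,z)
print("scene pads",f(S(333,252,65)),f(S(380,160,65)))
print("bar near top edge / post far edge", f(S(305,342,34)))
for a in((320,25),(227,119),(416,91)): print("wrist pad",f(wz(c,*a,65)))
for a in((196,21),(448,21),(207,187),(439,187)): print("screw",f(wz(c,*a,20)))
print("plate",f(wz(c,321,67,32)),"near end floor",f(wz(c,322,193,6)))
cv2.imwrite("pics/w7z.png",cv2.resize(z['p'][0:100,250:390,::-1],None,fx=5.5,fy=5.5,interpolation=cv2.INTER_CUBIC))
```

```text
scene pads (array([678.2, -73.5,  65. ]), np.float64(89.0), np.float64(1.5)) (array([600.2, -52.8,  65. ]), np.float64(8.2), np.float64(1.7))
bar near top edge / post far edge (array([717. , -86.3,  34. ]), np.float64(129.7), np.float64(-1.0))
wrist pad (array([673.7, -75.1,  65. ]), np.float64(85.0), np.float64(-1.2))
wrist pad (array([603.6,  50.5,  65. ]), np.float64(-14.7), np.float64(102.5))
wrist pad (array([ 580.8, -157.7,   65. ]), np.float64(16.1), np.float64(-104.7))
screw (array([741.5,  70.2,  20. ]), np.float64(113.7), np.float64(156.6))
screw (array([ 659. , -234.7,   20. ]), np.float64(111.3), np.float64(-159.3))
screw (array([526. , 124.2,  20. ]), np.float64(-108.5), np.float64(154.2))
screw (array([ 447.9, -178.5,   20. ]), np.float64(-107.2), np.float64(-158.5))
plate (array([631.3, -64.2,  32. ]), np.float64(41.2), np.float64(-1.4)) near end floor (array([473.7, -23. ,   6. ]), np.float64(-121.7), np.float64(-1.6))
```

View pics/w7z.png

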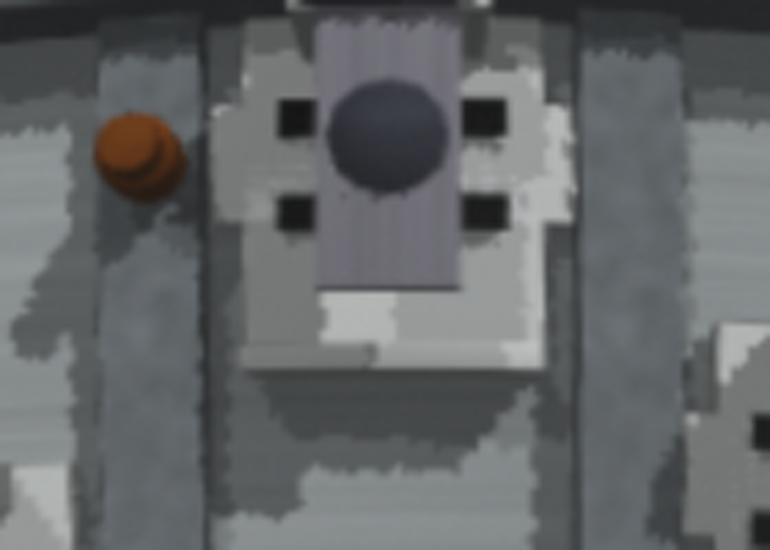

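```bash
python3 -c "
from cell import ctrl;print(ctrl.finish_job())"
```

```text
the job is handed in; nothing more can be done
None
```

The soft tongue is on the carriage in the middle lane. I pushed that carriage home against the end stop, drew back clear of it, and handed the job in at about 15 s.

**Finding the soft one:**

| Lane | Give at the pad | Force | Verdict |
|---|---|---|---|
| Right | about 3.4 mm | about 10.7 N | sound |
| Middle | about 8.5 mm | about 11–12.6 N | soft |
| Left | not pressed | – | – |

I held each press for about a second. I left the left pad alone because the difference was already clear.

**Pushing home:** I pushed within about 2 mm of the lane centre. The carriage slid with about 3–5 N. Then it stopped dead, and 11 N did not move it further. The cameras put its travel at about 76–81 mm.

**Last checks:**
- **Home position:** in the final pictures the carriage's far end meets the end stop to within about a millimetre. My first estimate of the end stop was about 8 mm nearer. I put that down to taking the foot of the bar for its top edge. The near end of the dock suggested a stop about 3 mm farther out. I relied on the hard stop and the closer picture.
- **Everything else:** the other two carriages measured unmoved to about 1 mm, and the vial looked untouched. Nothing else in view looked disturbed. The robot was touching nothing.

**Near a joint limit:** when I tilted the tool before the push, joints 5 and 6 came right up against their limits. I took the tilt out before touching the carriage, and no reading was past the range.

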